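# Unlock the spring checker and hold it at the mark

### The job

Lift the red lock plate up off the two posts of the spring checker and leave it lying in the grey parts tray. Then draw the slide out by its blue handle, against the spring, until its black pointer is on the red mark of the scale, and finish while still holding it there, without letting go. Leave the red mark where it is set and do not disturb the other things on the bench.

Things in the scene. Friction and masses are not known exactly. Their poses are not given: they have to be found in the camera images.
- rig: Spring checker, fixed to the bench: grey base plate 330 x 120 x 10 mm, x -175 to +155 mm. Origin on the bench top; x along the slide, the -x end faces the robot, z up. Fixed lock bracket at x +53 mm, top 50 mm up, with a post 8 mm thick, 18 mm high; dark spring barrel behind it, top 50 mm up. White scale rail at y -47 mm, 24 mm wide, top 38 mm up. Stop block at x -168 mm, 42 mm up.
- slide (a joint): Draw (m) of the aluminium slide along the rig's -x: 0 home, 0.08 end stop. A spring always pulls it home: 4 N at home, 0.8 N more per 10 mm; let go, it runs home. Slide 105 mm long, 64 mm wide, deck 50 mm above the bench. It carries a post 8 mm thick, 18 mm high, at rig x +7, y 0 when home. The lock plate on both posts blocks it.
- handle_grip (a point): Point to grip on the axis of the slide's blue upright round handle, 76 mm above the bench, at rig x -60, y 0 mm when home. The handle is 22 mm thick and stands 54 mm above the slide's deck (50 mm up), with a 26 mm wide cap over its top 8 mm and a 32 mm wide foot 4 mm high. Axes as the rig's; moves with the slide.
- pointer (a point): Tip line of the slide's black pointer, 3 mm wide, over the scale rail; at rig x = 0, y = -50 mm when home; moves with the slide.
- mark (a joint): Where the red mark is set on the scale (m): the draw of the slide at which the pointer stands over the middle of the mark. Between 0.035 and 0.068; it stays where it is.
- mark_mid (a point): Middle of the top of the red mark, a rider 10 mm wide along the scale, 41 mm above the bench; axes as the rig's.
- lock_plate: Loose red lock plate, 76 x 30 x 6 mm, about 90 g; two 15 mm square holes 46 mm apart along its x sit over the two posts. Origin at the middle of its flat underside, 50 mm above the bench at the start; z up. Upright tab in its middle: 24 mm along x, 10 mm thick along y, top 42 mm above the underside. It must rise over 18 mm to come off the posts.
- lock_tab (a point): Centre of the lock plate's upright tab, 24 mm above the underside; the place to grip it (10 mm thick along y).
- parts_tray: Shallow grey rectangular parts tray, 120 mm along its x, 150 mm along its y, 26 mm high, walls 4 mm with a lip to 128 x 158 mm, inner floor 4 mm above the bench; fixed to the bench. Origin at the middle of its underside.
- red_tin: Bystander: closed red tin, 56 mm diameter, 72 mm high, upright. Origin at its underside.
- driver: Bystander: red screwdriver, 160 mm long, 24 mm high, lying on the bench. Origin at the middle of its underside.
There are look-alikes about, which are no part of the job. Leave any brown or turquoise look-alike of the lock_plate alone.

How it is judged:
By the outcome, as a careful person would: the job done as asked, in the order asked, and still so for the second after the job is handed in, while the arm keeps its last pose, push and grip.
It also fails if it takes over 45 s, if anything falls off the work surface, if the arm or the gripper's body presses on something with over 40 N, if the wrist force passes 120 N, or if a joint passes its speed limit or range.

### The arm

A 6-joint arm with a two-finger parallel gripper is mounted at the origin on a cart in front of the work surface, level with it; the furniture and walls round the work are solid. World frame = base frame: x ahead of the robot, y to its left, z up, the work surface at z = 0. Lengths are in m, angles in rad, forces in N, time in s.
With the tool pointing down it reaches from about 0.325 to 0.875 m from the base axis. Payload 4.4 kg.
Tool frame: the origin (TCP) lies midway between the tips of the shut fingers; the grasp point (between the pads) lies 19 mm behind it; z points along the fingers, x is the direction in which the jaws open and shut, and the axes are right-handed (so a half turn about z gives the same grasp; the last joint's range is limited). The gripper opens to 85 mm and grips with 20 to 120 N. Pads are 22 mm wide; open, the fingers measure 114 mm over their backs; the gripper's body (76 mm by 85 mm) begins 54 mm behind the grasp point. The pads swing forward as they close: fully open they stand 13 mm farther back than shut.
Start: joints at [-1.375, 0.207, 1.542, -0, 1.393, -0.15], TCP at [0.195, -0.541, 0.231] pointing down, gripper open.
Joint ranges: [-2.73, 2.73], [-0.86, 2.22], [0.23, 2.46], [-1.11, 4.25], [0.08, 2.63], [-2.82, 2.82]. Speed limits (rad/s): [2.79, 2.79, 3.14, 3.14, 3.14, 3.14].

### API

Orientations are given as a unit quaternion [x, y, z, w].
In Python, from workcell import manip gives the robot as it stands.
- The arm moves only by the tool jog_arm, never from a script. Its argument "moves" is a list of rows, each a list of 4 numbers: the shift along the tool's x, y, z in units of 40 mm (1.0 is 40 mm), then the turn about the tool's z in units of 6 degrees (1.0 is 6 degrees). A call has 1 to 10 rows; each row shifts and turns the commanded pose from where the row before left it, along the tool's axes as they then stand; what a row does not reach is not made up. A row lasts 1/10 s, in which the tool goes at most 50 mm and 8.59 degrees, less where a joint would pass 70% of its speed; a pose out of reach is approached as far as the arm can. A call is refused whole if a number of a shift passes 1 or a number of a turn 1, either way. A call with a gripper value outside its range is refused whole. "fingers" is the opening, from 0 (shut) to 1 (fully open), set as the call begins (left out, the last holds). The fingers move at their own pace and stop on an object; "force" is the grip in N (left out, the last holds). Time passes only in rows, so rows that do not move let the fingers close. It gives the time, the measured TCP pose, the force and the opening at its end, in the units of the state.
- manip.observe(): the state, without advancing time (a new reading comes with each control period).
- manip.snapshot(name): name is "scene" or "top" or "wrist"; returns a dict with "pixels" (384x512x3 uint8, red, green, blue), "mtx" (3x3 intrinsics, pixels), "xyz" and "rotation" of the camera in the world. Camera axes: x right, y down, z forward; pixel columns grow to the right and rows downward; lengths in m; the calibration is good to about 2 mm. A picture is of the moment at which its call begins. There is no depth.
- manip.finish_job(): hands the job in, once; it reports no verdict.
Trained networks look in the newest picture that a camera, given by its name, has taken for a name from the list of things; names that differ only in an ending like _2 or _b are one class to them, and where a whole thing is asked for, a point or a joint stands for the part that bears it (a point fixed in the world has none). Each returns a list of dicts, best first, with "conf" (0 to 1); they miss things now and then, are a little off and sometimes report something else, mostly with a low value. They report only what shows in the picture. A call takes as long as a camera call. They do not tell look-alikes from the thing itself.
- manip.look_for(camera, name): "position" ([x, y, z] in m, in the coordinates of the camera as it stood for that picture, good to about 4 mm: the middle of the surface that is visible of it).
- manip.cut_out(camera, name): "pixels" (384x512 bool, what is visible of it).
The state is a dict: "time_s": time; "joint_pos": joint angles; "joint_velocities": joint speeds; "tau": joint torques, N m; "tcp_pos": TCP position; "ee_rot": TCP orientation; "ft_force": force on the tool from outside, world axes, zero at the start; "moment": the same for the moment, N m; "opening": finger opening in m.
Only numpy, scipy, OpenCV 4.12 (cv2) and the standard library are available. Lean on these libraries where they do the work, as an engineer would, in place of code of your own. Each camera call takes 0.05 s, during which the arm holds its last target. There are 200 camera calls.

## Working session

There is one attempt and no reset: what is moved stays moved. The work goes in short steps, Python scripts to look and compute and a tool call to move; the robot and the scene stay as the last step left them, time stands still between calls to the robot, and variables do not carry over. Pictures are saved under pics/ and viewed, about 8 in all and at most 12, crops included, and the job is handed in when it is done.

Besides the shell and the picture viewer there is one more tool, called after "Request:" as a command line: name --pt "numbers of a row" for each row, then --argument value for the rest. jog_arm: Moves the arm, as the interface text tells. Its arguments: {"type":"object","properties":{"moves":{"type":"array","items":{"type":"array","items":{"type":"number"}}},"fingers":{"type":"number"},"force":{"type":"number"}},"required":["moves"]}

```bash
mkdir -p pics; cat > h.py <<'E'
import numpy as np, cv2
from workcell import manip
from scipy.spatial.transform import Rotation as R
def snap(cam,fn=None):
    s=manip.snapshot(cam)
    if fn: cv2.imwrite('pics/'+fn,cv2.cvtColor(s['pixels'],cv2.COLOR_RGB2BGR))
    return s
def Rm(s):
    r=np.array(s['rotation'],float)
    return r if r.shape==(3,3) else R.from_quat(r).as_matrix()
def world(s,p): return Rm(s)@np.array(p)+np.array(s['xyz'])
def proj(s,P):
    q=(np.array(P)-s['xyz'])@Rm(s); q=q@np.array(s['mtx']).T
    return q[...,:2]/q[...,2:]
def ray(s,uv,z):
    uv=np.atleast_2d(uv).astype(float)
    d=np.c_[uv,np.ones(len(uv))]@np.linalg.inv(s['mtx']).T@Rm(s).T
    c=np.array(s['xyz']); return c+d*((z-c[2])/d[:,2])[:,None]
E
python3 - <<'E'
from h import *
S={}
for c in ['scene','top']:
    s=snap(c,c+'.png')
    for n in ['rig','handle_grip','pointer','mark_mid','lock_plate','lock_tab','parts_tray','red_tin','driver']:
        for d in manip.look_for(c,n)[:3]:
            w=world(s,d['position']); print(c,n,round(d['conf'],2),w.round(3),proj(s,w).round())
a=np.hstack([cv2.imread('pics/scene.png'),cv2.imread('pics/top.png')])
print(manip.observe())
E
```

```text
scene rig 0.76 [0.5   0.026 0.02 ] [259. 222.]
scene handle_grip 0.92 [0.508 0.024 0.048] [258. 212.]
scene lock_plate 0.68 [0.594 0.002 0.055] [250. 195.]
scene lock_plate 0.6 [0.625 0.207 0.002] [184. 225.]
scene lock_plate 0.54 [ 0.659 -0.154  0.001] [282. 189.]
scene lock_tab 0.66 [ 0.627  0.206 -0.001] [184. 226.]
scene lock_tab 0.62 [0.591 0.002 0.051] [250. 197.]
scene parts_tray 0.69 [0.463 0.284 0.004] [180. 261.]
scene red_tin 0.78 [0.668 0.331 0.045] [136. 218.]
top rig 0.88 [0.542 0.009 0.012] [254. 199.]
top handle_grip 0.93 [0.537 0.01  0.052] [254. 200.]
top pointer 0.93 [0.537 0.008 0.048] [255. 200.]
top pointer 0.34 [ 0.601 -0.006  0.057] [260. 176.]
top lock_plate 0.8 [ 0.596 -0.001  0.056] [258. 178.]
top lock_plate 0.51 [ 0.663 -0.161  0.008] [314. 158.]
top lock_tab 0.75 [0.634 0.203 0.006] [187. 167.]
top lock_tab 0.64 [ 0.599 -0.002  0.055] [259. 177.]
top lock_tab 0.56 [ 0.662 -0.16   0.007] [313. 158.]
top parts_tray 0.82 [0.453 0.288 0.001] [155. 230.]
top red_tin 0.82 [0.683 0.315 0.065] [143. 145.]
top driver 0.66 [ 0.539 -0.351  0.018] [383. 201.]
{'time_s': 1.0, 'joint_pos': array([-1.37550369e+00,  2.06547572e-01,  1.54152281e+00, -8.08428641e-06,
        1.39349428e+00, -1.50526169e-01]), 'joint_velocities': array([ 1.43257402e-03, -5.58205409e-04,  1.09941914e-03,  9.25235780e-05,
       -1.98760628e-04, -3.56848281e-04]), 'tau': array([-4.64701934e-04, -3.83058715e+01, -2.91978192e+01, -2.23740240e-04,
        6.67249969e-04, -3.61719017e-06]), 'tcp_pos': array([ 0.1948779 , -0.5409637 ,  0.23130064]), 'ee_rot': array([ 8.18220162e-01, -5.74905006e-01,  7.36417158e-06,  1.25466892e-05]), 'ft_force': array([0.87191207, 0.15495796, 0.68371841]), 'moment': array([-0.02016564,  0.06280853,  0.0061375 ]), 'opening': 0.0853247836563496}
```

View pics/scene.png

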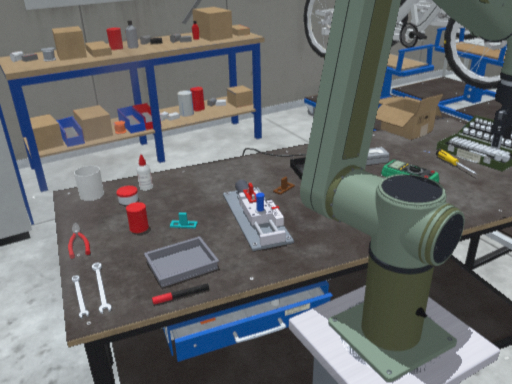

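View pics/top.png

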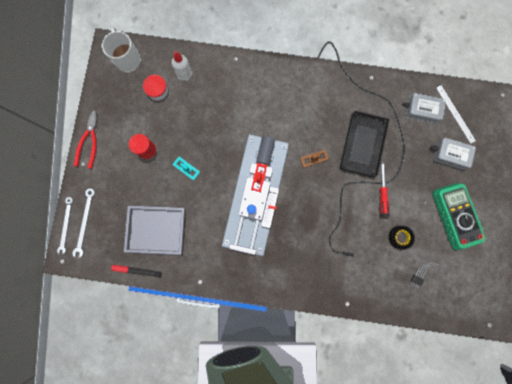

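The red plate at top (259,178) sits on the rig's posts, so it is the one to lift. The brown one at (315,158) and the turquoise one at (186,168) are look-alikes. An enlarged crop should confirm this.

```bash
python3 - <<'E'
from h import *
from scipy.optimize import minimize
s=snap('top')
m=[d for d in manip.cut_out('top','rig')][0]['pixels']
t=manip.cut_out('top','parts_tray')[0]['pixels']
def rect(m,z):
    c=max(cv2.findContours(m.astype(np.uint8),cv2.RETR_EXTERNAL,cv2.CHAIN_APPROX_NONE)[0],key=cv2.contourArea)[:,0]
    w=ray(s,c,z)[:,:2]; r=cv2.minAreaRect((w*1000).astype(np.float32)); return r
print('rig',rect(m,.01)); print('tray',rect(t,.026))
for n in ['lock_plate','handle_grip','mark_mid']:
    for d in manip.cut_out('top',n)[:2]:
        v,u=np.nonzero(d['pixels']); print(n,round(d['conf'],2),u.mean(),v.mean(),len(u))
im=cv2.cvtColor(s['pixels'],cv2.COLOR_RGB2BGR)[125:265,170:330]
cv2.imwrite('pics/c1.png',cv2.resize(im,None,fx=4,fy=4,interpolation=cv2.INTER_CUBIC))
E
```

```text
rig ((559.8566284179688, 6.633247375488281), (121.32698822021484, 333.8673095703125), 76.86140441894531)
tray ((457.61065673828125, 286.5382080078125), (161.5411834716797, 130.11660766601562), 88.09756469726562)
lock_plate 0.5 313.2914798206278 157.99103139013454 223
lock_plate 0.48 185.93562231759657 167.67381974248926 233
handle_grip 0.67 253.9963680387409 200.31598062953995 826
```

View pics/c1.png

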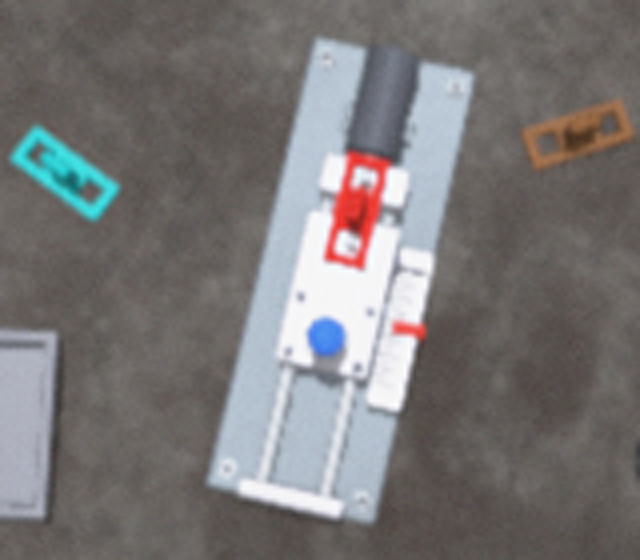

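Confirmed: the red plate is on the posts at crop (358,208) and the look-alikes are loose on the bench. The rig's yaw is about -13.1° and its origin about (0.570, 0.004). The red mark is at crop (408,329). I'll turn so tool x = -rig y and tool y = -rig x, then go above the plate.

Request:
jog_arm --pt "0 0 0 0.92" --pt "0 0 0 0.92" --pt "0 0 0 0.92" --pt "0 0 0 0.92" --pt "0 0 0 0.92" --pt "0 0 0 0.9" --pt "-0.96 -0.42 0 0" --pt "-0.96 -0.42 0 0" --pt "-0.96 -0.42 0 0" --pt "-0.96 -0.42 0 0" --fingers 1

```text
time_s: 2.3
tcp_pos: [0.296, -0.4055, 0.2314]
ee_rot: [-0.621, 0.784, -0.0, 0.0]
ft_force: [-0.9, 0.1, 0.1]
opening: 0.085
```

Request:
jog_arm --pt "-0.96 -0.42 0 0" --pt "-0.96 -0.42 0 0" --pt "-0.96 -0.42 0 0" --pt "-0.96 -0.42 0 0" --pt "-0.96 -0.42 0 0" --pt "-0.96 -0.42 0 0" --pt "-0.96 -0.42 0 0" --pt "-0.96 -0.42 0 0" --pt "-0.96 -0.42 0 0" --pt "0 0 0 0"

```text
time_s: 3.3
tcp_pos: [0.5236, -0.1008, 0.2314]
ee_rot: [-0.624, 0.782, 0.0, 0.001]
ft_force: [-0.1, -1.4, -0.2]
opening: 0.0857
```

```bash
python3 - <<'E'
from h import *
o=manip.observe(); print(o['tcp_pos'],o['ee_rot'],o['ft_force'])
s=snap('wrist','w1.png'); print(s['xyz'])
for n in ['rig','handle_grip','pointer','mark_mid','lock_plate','lock_tab']:
    for d in manip.look_for('wrist',n)[:3]:
        w=world(s,d['position']); print(n,round(d['conf'],2),w.round(3),proj(s,w).round())
E
```

```text
[ 0.52361285 -0.10084547  0.23144192] [-6.23577011e-01  7.81761126e-01  7.97597590e-05  1.11628704e-03] [-0.1215651  -1.43058776 -0.21712607]
[ 0.59226725 -0.11654173  0.37347814]
rig 0.88 [ 0.591 -0.013  0.028] [176. 138.]
handle_grip 0.89 [0.54  0.005 0.052] [169. 183.]
pointer 0.72 [ 0.604 -0.007  0.058] [160. 129.]
pointer 0.67 [0.538 0.003 0.048] [171. 183.]
mark_mid 0.47 [ 0.522 -0.037  0.035] [207. 186.]
mark_mid 0.37 [0.452 0.273 0.003] [ 33. 265.]
lock_plate 0.89 [ 0.658 -0.161  0.005] [277.  57.]
lock_plate 0.68 [ 0.605 -0.006  0.059] [158. 129.]
lock_plate 0.58 [0.632 0.196 0.007] [ 24. 141.]
lock_tab 0.69 [0.63  0.199 0.007] [ 22. 143.]
lock_tab 0.66 [ 0.599 -0.006  0.057] [160. 134.]
lock_tab 0.65 [ 0.661 -0.162  0.007] [278.  54.]
```

View pics/w1.png

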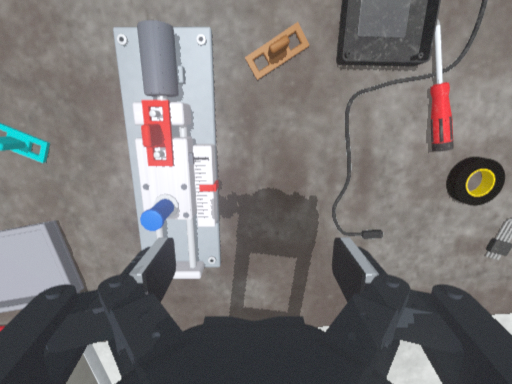

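The wrist view shows the rig on the left, the red plate at (158,133), the handle at (155,215) and the red mark at (207,188). The move stopped about 12 cm short, so I'll move on over the plate and measure from there.

Request:
jog_arm --pt "-0.7 -0.32 0.2 0" --pt "-0.7 -0.32 0.2 0" --pt "-0.7 -0.32 0.2 0" --pt "-0.7 -0.3 0.2 0" --pt "0 0 0 0" --pt "0 0 0 0"

```text
time_s: 4.25
tcp_pos: [0.5957, -0.0078, 0.1989]
ee_rot: [-0.621, 0.784, 0.0, -0.001]
ft_force: [-0.3, -0.1, 1.1]
opening: 0.0856
```

```bash
cat > rig.py <<'E'
from h import *
def rigpts(x,y,yaw,P):
    c,s_=np.cos(yaw),np.sin(yaw); P=np.array(P,float)
    return np.c_[x+c*P[:,0]-s_*P[:,1], y+s_*P[:,0]+c*P[:,1], P[:,2]]
def boxpts(x0,x1,y0,y1,z): return [[x0,y0,z],[x1,y0,z],[x1,y1,z],[x0,y1,z],[x0,y0,z]]
MODEL=dict(base=boxpts(-.175,.155,-.06,.06,.01),plate=boxpts(-.008,.068,-.015,.015,.056),tab=boxpts(.018,.042,-.005,.005,.092),rail=[[-.12,-.059,.038],[.06,-.059,.038],[.06,-.035,.038],[-.12,-.035,.038]])
def overlay(s,pose,fn,crop=None,f=3):
    im=cv2.cvtColor(s['pixels'],cv2.COLOR_RGB2BGR); im=cv2.resize(im,None,fx=f,fy=f,interpolation=cv2.INTER_CUBIC)
    for k,P in MODEL.items():
        q=(proj(s,rigpts(*pose,P))*f+f/2-.5).round().astype(np.int32)
        cv2.polylines(im,[q],False,(0,255,0) if k!='rail' else (255,0,255),1)
    if crop: u0,u1,v0,v1=[c*f for c in crop]; im=im[v0:v1,u0:u1]
    cv2.imwrite('pics/'+fn,im)
E
python3 - <<'E'
from rig import *
o=manip.observe(); print(o['tcp_pos'],o['ee_rot'])
s=snap('wrist'); print(s['xyz'])
for n in ['handle_grip','mark_mid','lock_plate','lock_tab']:
    for d in manip.look_for('wrist',n)[:3]:
        w=world(s,d['position']); print(n,round(d['conf'],2),w.round(3),proj(s,w).round())
overlay(s,(.5696,.0043,np.radians(-13.1)),'w2.png',(150,400,0,280),2.0 if 0 else 2)
E
```

```text
[ 0.59566869 -0.00784825  0.19890244] [-6.21182845e-01  7.83665417e-01  1.77293328e-04 -5.97503902e-04]
[ 0.6646188  -0.0236563   0.34073393]
handle_grip 0.69 [0.54  0.009 0.05 ] [251. 230.]
mark_mid 0.5 [ 0.521 -0.039  0.039] [292. 232.]
lock_plate 0.8 [ 0.608 -0.002  0.056] [246. 174.]
lock_plate 0.71 [0.509 0.288 0.014] [ 64. 281.]
lock_plate 0.7 [ 0.663 -0.157  0.005] [363.  92.]
lock_tab 0.92 [ 0.601 -0.001  0.057] [246. 181.]
lock_tab 0.77 [0.636 0.203 0.003] [ 89. 181.]
lock_tab 0.73 [ 0.664 -0.159  0.   ] [363.  91.]
```

View pics/w2.png

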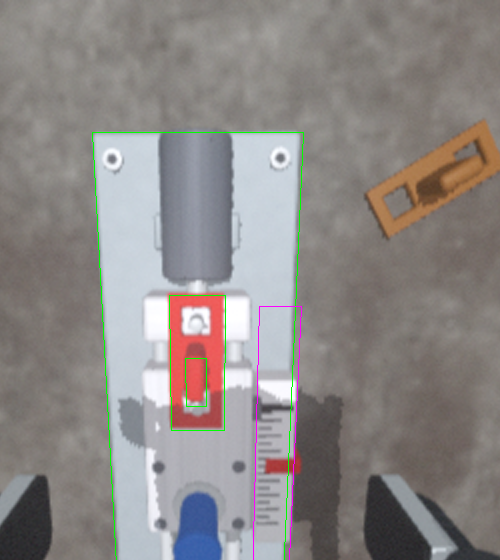

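The overlay fits the base, the plate at crop (197,362) and the tab at crop (196,382) within about 1 px. I'll go down on the tab and grip it.

Request:
jog_arm --pt "-0.15 -0.05 0 0" --pt "0 0 0.8 0" --pt "0 0 0.8 0" --pt "0 0 0.7 0" --pt "0 0 0.6 0" --pt "0 0 0.4 0" --pt "0 0 0.15 0" --pt "0 0 0 0" --pt "0 0 0 0"

```text
time_s: 5.4
tcp_pos: [0.6006, -0.002, 0.0626]
ee_rot: [-0.621, 0.784, -0.001, 0.001]
ft_force: [-0.2, -0.4, 0.7]
opening: 0.0853
```

```bash
python3 - <<'E'
from h import *
o=manip.observe(); print(o['tcp_pos'],o['ft_force'],o['opening'])
E
```

```text
[ 0.60058384 -0.00199241  0.06263322] [-0.24720272 -0.44862932  0.74902355] 0.08531227147453853
```

Request:
jog_arm --pt "0 0 0 0" --pt "0 0 0 0" --pt "0 0 0 0" --pt "0 0 0 0" --pt "0 0 0 0" --pt "0 0 0 0" --pt "0 0 0 0" --pt "0 0 0 0" --fingers 0 --force 40

```text
time_s: 6.2
tcp_pos: [0.5995, -0.0019, 0.0615]
ee_rot: [-0.621, 0.784, -0.0, 0.0]
ft_force: [-0.8, -0.4, 1.3]
opening: 0.0094
```

Request:
jog_arm --pt "0 0 -0.15 0" --pt "0 0 -0.2 0" --pt "0 0 -0.3 0" --pt "0 0 -0.4 0" --pt "0 0 -0.6 0" --pt "0 0 -0.8 0" --pt "0 0 -0.6 0" --pt "0 0 0 0"

```text
time_s: 7.0
tcp_pos: [0.6031, -0.0023, 0.1899]
ee_rot: [-0.621, 0.784, -0.004, 0.004]
ft_force: [0.4, -0.3, -1.1]
opening: 0.0094
```

```bash
python3 - <<'E'
from rig import *
o=manip.observe(); print(o['tcp_pos'],o['opening'])
s=snap('wrist')
cv2.imwrite('pics/w3.png',cv2.cvtColor(s['pixels'],cv2.COLOR_RGB2BGR))
E
```

```text
[ 0.6030772  -0.00229478  0.18986639] 0.009374831963383823
```

View pics/w3.png

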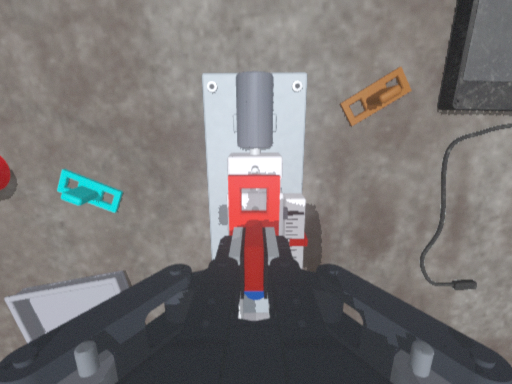

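The plate is held at (254,225), clear of the posts. Next I'll carry it over the tray.

Request:
jog_arm --pt "-0.5 0.42 0 0" --pt "-0.78 0.65 0 0" --pt "-0.78 0.65 0 0" --pt "-0.78 0.65 0 0" --pt "-0.78 0.65 0 0" --pt "-0.78 0.65 0 0" --pt "-0.78 0.65 0 0" --pt "-0.7 0.58 0 0" --pt "-0.32 0.28 0 0" --pt "0 0 0 0"

```text
time_s: 8.05
tcp_pos: [0.4516, 0.2884, 0.1816]
ee_rot: [-0.623, 0.782, 0.001, -0.002]
ft_force: [0.4, 0.2, -1.2]
opening: 0.0094
```

```bash
python3 - <<'E'
from h import *
o=manip.observe(); print(o['tcp_pos'],o['opening'])
s=snap('wrist','w4.png')
for c in ['wrist','top']:
  s=snap(c)
  for d in manip.look_for(c,'parts_tray')[:2]: print(c,d['conf'],world(s,d['position']))
E
```

```text
[0.45161781 0.28839479 0.18163504] 0.009412615727446366
wrist 0.7 [0.46554785 0.28387837 0.00126693]
top 0.71 [0.45871351 0.26904255 0.00297805]
```

Request:
jog_arm --pt "0 -0.15 0.5 0" --pt "0 0 0.8 0" --pt "0 0 0.8 0" --pt "0 0 0.7 0" --pt "0 0 0.6 0" --pt "0 0 0.4 0" --pt "0 0 0.2 0" --pt "0 0 0 0" --pt "0 0 0 0"

```text
time_s: 9.2
tcp_pos: [0.461, 0.2854, 0.024]
ee_rot: [-0.621, 0.784, -0.0, 0.001]
ft_force: [0.5, -0.2, -0.5]
opening: 0.0097
```

Request:
jog_arm --pt "0 0 0.1 0" --pt "0 0 0.08 0" --pt "0 0 0.03 0" --pt "0 0 0 0"

```text
time_s: 9.6
tcp_pos: [0.4604, 0.2857, 0.0155]
ee_rot: [-0.621, 0.784, -0.0, 0.0]
ft_force: [-1.1, -0.7, 2.5]
opening: 0.0093
```

Request:
jog_arm --pt "0 0 0 0" --pt "0 0 0 0" --pt "0 0 0 0" --pt "0 0 0 0" --fingers 0.45

```text
time_s: 10.0
tcp_pos: [0.46, 0.2856, 0.0148]
ee_rot: [-0.621, 0.784, 0.0, 0.0]
ft_force: [0.4, -0.4, -0.0]
opening: 0.0383
```

Request:
jog_arm --pt "0 0 -0.4 0" --pt "0 0 -0.7 0" --pt "0 0 -0.8 0" --pt "0 0 -0.8 0" --pt "0 0 -0.8 0" --pt "0 0 -0.6 0" --pt "0 0 0 0"

```text
time_s: 10.7
tcp_pos: [0.463, 0.2868, 0.1835]
ee_rot: [-0.621, 0.784, -0.001, 0.005]
ft_force: [-0.3, 0.1, -0.6]
opening: 0.0385
```

```bash
python3 - <<'E'
from h import *
o=manip.observe(); print(o['tcp_pos'],o['opening'],o['ft_force'])
s=snap('wrist','w5.png')
hsv=cv2.cvtColor(s['pixels'],cv2.COLOR_RGB2HSV)
for n in ['lock_plate','parts_tray']:
  for d in manip.look_for('wrist',n)[:3]: print(n,round(d['conf'],2),world(s,d['position']).round(3))
E
```

```text
[0.46296325 0.2868331  0.18351324] 0.03846309811542327 [-0.307729    0.09374912 -0.63756293]
lock_plate 0.87 [0.628 0.203 0.009]
lock_plate 0.79 [0.468 0.285 0.01 ]
parts_tray 0.84 [0.458 0.282 0.003]
```

View pics/w5.png

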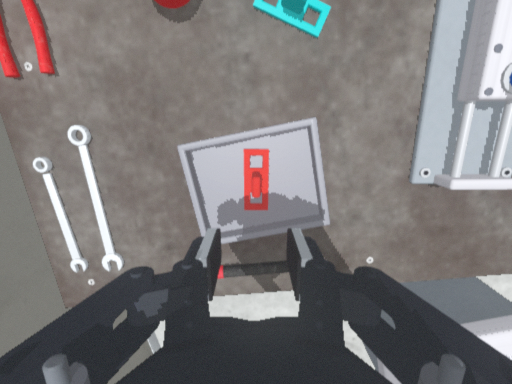

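The plate lies flat in the tray at (256,180). Now I'll go above the handle.

Request:
jog_arm --pt "0.5 -0.2 0 0" --pt "0.8 -0.35 0 0" --pt "0.8 -0.35 0 0" --pt "0.8 -0.35 0 0" --pt "0.8 -0.35 0 0" --pt "0.8 -0.35 0 0" --pt "0.8 -0.35 0 0" --pt "0.6 -0.25 0 0" --pt "0.35 -0.15 0 0" --pt "0 0 0 0" --fingers 0.8

```text
time_s: 11.85
tcp_pos: [0.5075, 0.0162, 0.1774]
ee_rot: [-0.62, 0.785, 0.001, -0.001]
ft_force: [-0.2, 0.1, -0.0]
opening: 0.0682
```

```bash
cat > mark.py <<'E'
from rig import *
POSE=(.5696,.0043,np.radians(-13.1))
def torig(w):
    d=np.atleast_2d(w)[:,:2]-POSE[:2]; c,s_=np.cos(POSE[2]),np.sin(POSE[2])
    return np.c_[d@[c,s_],d@[-s_,c]]
def redmark(s,z=.041):
    h=cv2.cvtColor(s['pixels'],cv2.COLOR_RGB2HSV)
    m=((h[...,0]<8)|(h[...,0]>172))&(h[...,1]>130)&(h[...,2]>60)
    v,u=np.nonzero(m); p=torig(ray(s,np.c_[u,v],z))
    k=(p[:,0]>-.09)&(p[:,0]<-.015)&(p[:,1]>-.072)&(p[:,1]<-.03)
    p=p[k]; return len(p),p.mean(0),np.percentile(p[:,0],[3,97])
E
python3 - <<'E'
from mark import *
o=manip.observe(); print(o['tcp_pos'],torig(o['tcp_pos']))
for c in ['wrist','top']:
    s=snap(c)
    print(c,redmark(s))
    if c=='wrist':
        overlay(s,POSE,'w6.png',(160,352,20,300),2)
E
```

```text
[0.50751955 0.01623917 0.17738905] [[-0.0631709  -0.00244215]]
wrist (157, array([-0.03781518, -0.05229648]), array([-0.04152254, -0.03406276]))mark.py:11: RuntimeWarning: Mean of empty slice.
  p=p[k]; return len(p),p.mean(0),np.percentile(p[:,0],[3,97])
  ret = um.true_divide(
Traceback (most recent call last):
  File "mark.py", line 11, in redmark
    p=p[k]; return len(p),p.mean(0),np.percentile(p[:,0],[3,97])
                                    ~~~~~~~~~~~~~^^^^^^^^^^^^^^^
IndexError: index -1 is out of bounds for axis 0 with size 0
```

View pics/w6.png

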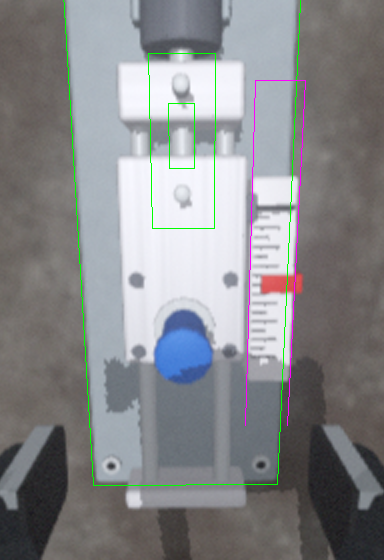

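The posts are free and the slide is home, with its pointer at crop (275,207), the mark at (282,284) and the handle at (184,350). The mark measures about 38 mm of draw. I'll go down on the handle.

Request:
jog_arm --pt "-0.06 -0.08 0.4 0" --pt "0 0 0.7 0" --pt "0 0 0.7 0" --pt "0 0 0.6 0" --pt "0 0 0.35 0" --pt "0 0 0.2 0" --pt "0 0 0 0" --pt "0 0 0 0"

```text
time_s: 12.75
tcp_pos: [0.5127, 0.0193, 0.0618]
ee_rot: [-0.621, 0.783, -0.001, 0.001]
ft_force: [0.2, 1.1, 0.5]
opening: 0.0684
```

Request:
jog_arm --pt "0 0 0 0" --pt "0 0 0 0" --pt "0 0 0 0" --pt "0 0 0 0" --pt "0 0 0 0" --pt "0 0 0 0" --pt "0 0 0 0" --fingers 0 --force 80

```text
time_s: 13.45
tcp_pos: [0.5121, 0.0172, 0.0621]
ee_rot: [-0.621, 0.783, -0.001, -0.001]
ft_force: [-3.1, -6.2, 4.6]
opening: 0.022
```

```bash
python3 - <<'E'
from mark import *
o=manip.observe(); print(o['tcp_pos'],torig(o['tcp_pos']),o['opening'],o['ft_force'])
E
```

```text
[0.51211088 0.01717962 0.06210162] [[-0.0589122  -0.00048554]] 0.022030549948151967 [-3.10166773 -6.22741983  4.57880632]
```

Request:
jog_arm --pt "0 0.1 0 0" --pt "0 0.15 0 0" --pt "0 0.2 0 0" --pt "0 0.2 0 0" --pt "0 0.1 0 0" --pt "0 0 0 0" --pt "0 0 0 0" --pt "0 0 0 0"

```text
time_s: 14.25
tcp_pos: [0.4855, 0.0233, 0.0622]
ee_rot: [-0.621, 0.783, -0.004, 0.001]
ft_force: [4.0, -7.9, -2.1]
opening: 0.0219
```

```bash
python3 - <<'E'
from mark import *
o=manip.observe(); print(o['tcp_pos'],torig(o['tcp_pos']),o['opening'],o['ft_force'])
s=snap('wrist'); print(redmark(s))
im=cv2.cvtColor(s['pixels'],cv2.COLOR_RGB2BGR)
p=proj(s,rigpts(*POSE,[[-.03,-.047,.04]]))[0]; print(p)
u,v=p.round().astype(int); u0,v0=max(u-50,0),max(v-40,0); print(u0,v0)
cv2.imwrite('pics/w7.png',cv2.resize(im[v0:v0+80,u0:u0+100],None,fx=6,fy=6,interpolation=cv2.INTER_CUBIC))
E
```

```text
[0.48548513 0.02326277 0.06215494] [[-0.08622379 -0.00059547]] 0.021922711732614758 [ 4.01919749 -7.85343432 -2.09867362]
(522, array([-0.0377411 , -0.05187645]), array([-0.04207046, -0.03347205]))
[329.75439182 142.10216876]
280 102
```

View pics/w7.png

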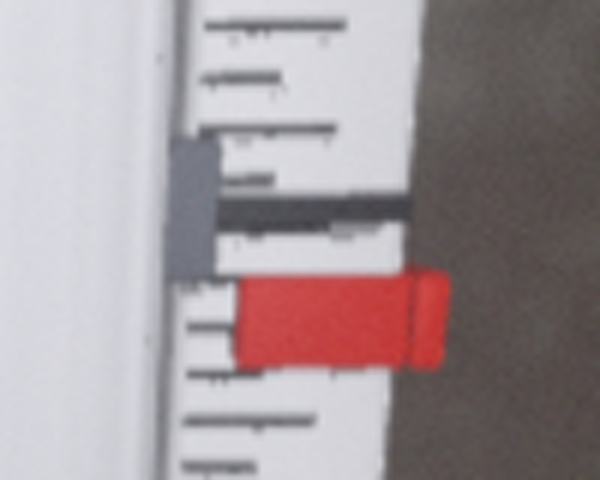

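The pointer is at crop row 208 and the middle of the mark at row 320 (10 mm ≈ 96 px), so about 11 mm remain.

Request:
jog_arm --pt "0 0.12 0 0" --pt "0 0.1 0 0" --pt "0 0.06 0 0" --pt "0 0 0 0" --pt "0 0 0 0" --pt "0 0 0 0" --pt "0 0 0 0"

```text
time_s: 15.0
tcp_pos: [0.4749, 0.0257, 0.0622]
ee_rot: [-0.621, 0.784, -0.004, 0.001]
ft_force: [4.1, -8.0, -2.9]
opening: 0.0222
```

```bash
cat > chk.py <<'E'
import sys
from mark import *
o=manip.observe(); print(o['tcp_pos'],torig(o['tcp_pos']),o['opening'],o['ft_force'])
s=snap('wrist'); print(redmark(s),s['xyz'],torig(s['xyz']))
im=cv2.cvtColor(s['pixels'],cv2.COLOR_RGB2BGR)
p=proj(s,rigpts(*POSE,[[-.038,-.047,.041]]))[0]
# expected crop rows of pointer line and mark at candidates
u,v=p.round().astype(int); u0,v0=max(u-50,0),max(v-40,0)
for z in (.041,.043,.045): print(z,((proj(s,rigpts(*POSE,[[-.0328,-.047,z],[-.0378,-.047,z],[-.0428,-.047,z]]))-[u0,v0])*6+2.5).round().tolist())
cv2.imwrite('pics/'+sys.argv[1],cv2.resize(im[v0:v0+80,u0:u0+100],None,fx=6,fy=6,interpolation=cv2.INTER_CUBIC))
E
python3 chk.py w8.png
```

```text
[0.47493766 0.0256748  0.06215427] [[-0.09704347 -0.0006368 ]] 0.022154061385827983 [ 4.05344188 -8.04284561 -2.90508349]
(385, array([-0.03803478, -0.05293813]), array([-0.04247306, -0.03358264])) [0.54273543 0.01054347 0.20463953] [[-2.75805325e-02 -7.90337274e-06]]
0.041 [[309.0, 186.0], [305.0, 238.0], [302.0, 288.0]]
0.043 [[315.0, 187.0], [311.0, 239.0], [307.0, 290.0]]
0.045 [[321.0, 188.0], [317.0, 240.0], [313.0, 292.0]]
```

View pics/w8.png

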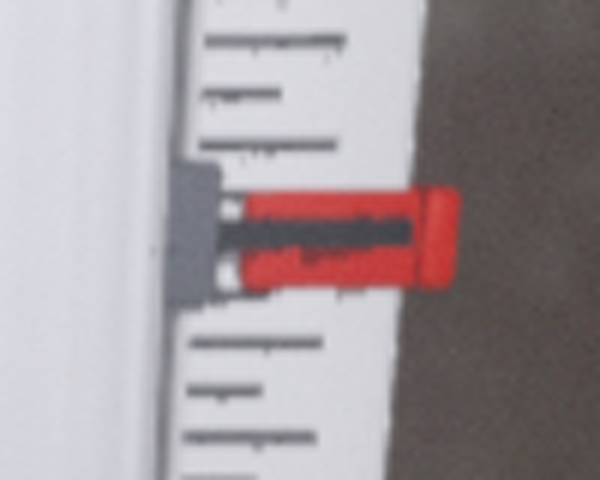

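The pointer at row 233 stands over the mark (rows 187–288, middle 238), about 0.4 mm off. The tool's travel (38.1 mm against a mark at 37.9 mm) leans the other way, so I'll leave it there. One last stability check of the hold and the tray, then I hand in.

Request:
jog_arm --pt "0 0 0 0" --pt "0 0 0 0" --pt "0 0 0 0" --pt "0 0 0 0" --pt "0 0 0 0" --pt "0 0 0 0"

```text
time_s: 15.65
tcp_pos: [0.475, 0.0257, 0.0621]
ee_rot: [-0.621, 0.784, -0.004, 0.001]
ft_force: [5.0, -8.8, -3.8]
opening: 0.0222
```

```bash
python3 chk.py w9.png | head -2; python3 - <<'E'
from h import *
s=snap('top','top2.png')
for n in ['lock_plate','red_tin','driver']:
  for d in manip.look_for('top',n)[:3]: print(n,round(d['conf'],2),world(s,d['position']).round(3))
a=cv2.resize(cv2.imread('pics/w9.png'),(400,320)); b=cv2.resize(cv2.imread('pics/top2.png')[120:270,60:260],(400,300)); b=cv2.copyMakeBorder(b,0,20,0,0,0)
cv2.imwrite('pics/fin.png',np.hstack([a,b]))
E
```

```text
[0.47495639 0.02567929 0.06214759] [[-0.09702624 -0.00062818]] 0.02224407310798017 [ 4.96025307 -8.76625469 -3.7869173 ]
(382, array([-0.03805085, -0.0530177 ]), array([-0.04245963, -0.03357154])) [0.54274865 0.01054038 0.20463964] [[-2.75669614e-02 -7.91616226e-06]]
lock_plate 0.84 [0.461 0.285 0.011]
lock_plate 0.63 [ 0.664 -0.159  0.006]
lock_plate 0.57 [0.63  0.202 0.006]
red_tin 0.59 [0.684 0.315 0.067]
driver 0.8 [ 0.535 -0.354  0.02 ]
driver 0.21 [0.454 0.291 0.003]
```

View pics/fin.png

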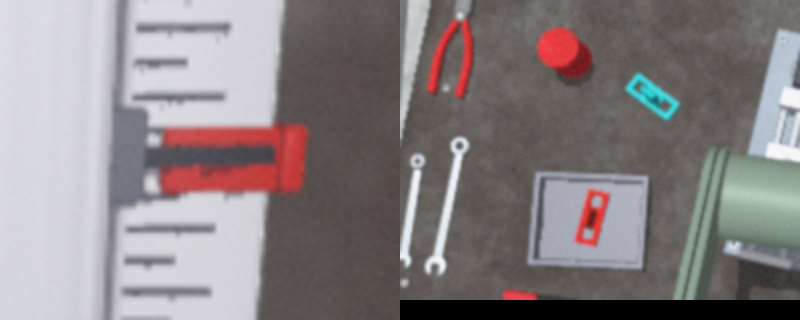

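The pointer is steady on the mark (left half, row 156 within 127–192), the plate lies in the tray (592,217), and the bystanders haven't moved. I'm handing in.

```bash
python3 -c "
from workcell import manip
print(manip.finish_job())"
```

```text
the job is handed in; nothing more can be done
None
```

I lifted the red lock plate off the posts and left it lying flat in the grey tray. I then drew the slide out by its blue handle to the red mark and handed in at about 16 s, still gripping it.

- **Pointer:** in the last close-up the black pointer was over the red mark and steady for 0.6 s. The picture put it about 0.4 mm short of the middle. The tool's travel (38.1 mm, against the mark measured at about 38 mm) put it right on or slightly past. The two disagree by about half a millimetre, so I did not correct further.
- **Forces:** the wrist force was about 11 N while holding. Roughly 9 N of that was a sideways preload, because I gripped the handle slightly off-centre.
- **Bystanders:** the tin, screwdriver and both look-alikes were where they started, and the mark stayed put to within measurement error.

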